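Put the hand-held microscopes away in their tray, all lens ends the same way

TASK

Take the two white hand-held microscopes off the sloped wooden rest and lay each in its own wide row of the black tray, flat side down and both with the lens end towards the blue end of the tray. Set them down in the tray rather than dropping them, and leave the petri dish and the tweezers where they lie.

Things in the scene. Friction and masses are not known exactly. Their poses are not given: they have to be found in the camera images.
- scope_a: Hand-held digital microscope, 150 long, 0.16 kg. The white casing spans x -75 to +35, 38 wide, flat underside, parallel sides up to z 27, half-round top at z 46 with black button strip; black barrel and lens hood (31-35 across) x +35 to +75. Origin: centre of the flat underside; x to the lens end, z out of the round top. Balances near x -10. Starts flat side down on the rest's 28 degree slope. (mm)
- scope_b: A second microscope, same shape and axes as scope_a. The two lie side by side on the rest, about 104 mm apart, flat side down, lying along the slope: one (it varies by place) with its lens end up the slope, the other with its lens end down.
- scope_a_lens (a point): Centre of scope_a's lens face: x = +75 mm, z = 21 mm in its frame.
- scope_b_lens (a point): Centre of scope_b's lens face: x = +75 mm, z = 21 mm in its frame.
- rest: Fixed plywood rest, 230 mm wide, left or right of the robot. Origin: centre of its underside, on the desk; x horizontal, roughly towards the robot. Its slope rises at 28 degrees along x, from x -106, z 25 to x +44, z 105 mm, with a 15 mm high ledge at its foot. Behind it a level shelf, 68 mm deep at z 105, with a petri dish.
- tray: Fixed black tray, 236 (x) by 190 (y) mm. Origin: underside centre, on the desk. Floor at z 6. Two wide rows along y, grey floors, centred at x -75 and x +10, y 0: each 160 long, 46 wide inside. End walls and side walls 21 high; no side walls in the middle 88 mm of a row (room for fingers). Narrow slot at x +76: tweezers. Either microscope in either row.
- blue_marker: Fixed blue plastic bar, 200 x 18 x 22 mm, against one end of the tray, 105 mm from the tray's origin along the tray's +y or -y (it varies): this is the blue end. Origin: centre of its underside.
- white_marker: Fixed white bar of the same shape at the tray's other end. Origin: centre of its underside.
- dish: Bystander: petri dish, 54 mm across, 14 mm high, on the shelf of the rest. Origin: centre of its underside.
- tweezers: Bystander: yellow plastic tweezers, 130 mm long and 10 mm high, lying in the narrow slot of the tray. Origin: underside, middle of their length.
Mind the look-alikes: they are no part of the job. Leave any orange look-alike of the scope_b alone.

How it is judged:
By the outcome, as a careful person would: the job done as asked, in the order asked, and still so for the second after the job is handed in, with the robot touching nothing.
It also fails if it takes over 59 s, if anything falls off the work surface, if the arm or the gripper's body presses on something with over 40 N, if the wrist force passes 120 N, or if a joint passes its speed limit or range.

ROBOT

A 7-joint arm with a two-finger parallel gripper is mounted at the origin on the work surface. World frame = base frame: x ahead of the robot, y to its left, z up, the work surface at z = 0. Lengths are in m, angles in rad, forces in N, time in s.
With the tool pointing down it reaches from about 0.4 to 0.85 m from the base axis. Payload 6.9 kg.
Tool frame: the origin (TCP) lies at the very end of the fingers, on their centre line; the grasp point (between the pads) lies 19 mm behind it (env.grip_depth is the distance from the TCP to the grasp point, in m); z points along the fingers, x is the direction in which the jaws open and shut, and the axes are right-handed (so a half turn about z gives the same grasp; the last joint's range is limited). The gripper opens to 85 mm and grips with 20 to 120 N. Pads are 22 mm wide; open, the fingers measure 114 mm over their backs; the gripper's body (76 mm by 85 mm) begins 54 mm behind the grasp point. The pads swing forward as they close: fully open they stand 13 mm farther back than shut.
Start: joints at [-1.173, 0.507, -0.238, 1.5, 0.126, 1.149, -0.155], TCP at [0.18, 0.598, 0.208] pointing down, gripper open.
Joint ranges: [-3.08, 3.08], [-0.24, 2.05], [-1.43, 1.35], [0, 2.5], [-1.52, 4.66], [0.17, 1.96], [-2.89, 2.89]. Speed limits (rad/s): [2.39, 2.39, 3.14, 3.14, 3.14, 3.14, 3.14].

INTERFACE

Orientations are given as a rotation vector (axis times angle).
In Python, from workcell import env, eyes, finish_job, finder gives the robot as it stands.
- The arm moves only by the tool send_rows, never from a script. Its argument "commands" is a list of rows, each a list of 7 numbers: the turn, a rotation vector about the world's x, y, z as a fraction of full scale, then the shift along the world's x, y, z as a fraction of full scale, then the gripper's target within -1 to 1 (fully open at 1, half-way at 0, shut at -1). A call has 1 to 20 rows; each row shifts and turns the commanded pose from where the row before left it; what a row does not reach is not made up. Full scale, the value 1, is 60 mm for a shift and 0.08 rad for a turn. A row lasts 1/8 s, in which the tool goes at most 62.5 mm and 10.7 degrees, less where a joint would pass 70% of its speed; a pose out of reach is approached as far as the arm can. A call with a number of a shift or a turn outside -1 to 1 is refused whole. A call with a gripper value outside its range is refused whole. The fingers move at their own pace and stop on an object; "grip_force" is the grip in N (left out, the last holds). Time passes only in rows, so rows that do not move let the fingers close. It gives the time, the measured TCP pose, the force and the opening at its end, in the units of the state.
- env.sense(): the state, without advancing time (a new reading comes with each control period).
- eyes.capture(name): name is "side" or "top"; returns the picture (480x640x3 uint8, red, green, blue); there is no depth.
- eyes.camera_model(name): a dict with "intrinsics" (3x3 intrinsics, pixels), "rvec" (rotation vector, rad) and "tvec" (3), from world to camera coordinates, as OpenCV has them. Camera axes: x right, y down, z forward; pixel columns grow to the right and rows downward; lengths in m; the calibration is good to about 2 mm. A picture is of the moment at which its call begins. camera_model takes no time and is no camera call.
- finish_job(): hands the job in, once; it reports no verdict.
Trained networks look in the newest picture that a camera, given by its name, has taken for a name from the list of things; names that differ only in an ending like _2 or _b are one class to them, and where a whole thing is asked for, a point or a joint stands for the part that bears it (a point fixed in the world has none). Each returns a list of dicts, best first, with "conf" (0 to 1); they miss things now and then, are a little off and sometimes report something else, mostly with a low value. They report only what shows in the picture. A call takes as long as a camera call. They do not tell look-alikes from the thing itself.
- finder.boxes_of(query, camera): "location" ([column, row] in pixels, amid what is visible of it).
- finder.silhouettes(query, camera): "region" (480x640 bool, what is visible of it) and "location" ([column, row] in pixels, amid what is visible of it).
- finder.pinpoint(query, camera): "location" ([column, row] in pixels: a listed point, or the origin of a listed thing).
The state is a dict: "time_s": time; "q": joint angles; "dq": joint speeds; "joint_torque": joint torques, N m; "tool_pos": TCP position; "tool_rot": TCP orientation; "contact_force": force on the tool from outside, world axes, zero at the start; "wrist_torque": the same for the moment, N m; "opening": opening from 0.0 (shut) to 1.0 (fully open).
Only numpy, scipy, OpenCV 4.12 (cv2) and the standard library are available. Lean on these libraries where they do the work, as an engineer would, in place of code of your own. Each camera call takes 0.05 s, during which the arm holds its last target. There are 200 camera calls.

## Working session

There is one attempt and no reset: what is moved stays moved. The work goes in short steps, Python scripts to look and compute and a tool call to move; the robot and the scene stay as the last step left them, time stands still between calls to the robot, and variables do not carry over. Pictures are saved under pics/ and viewed, about 8 in all and at most 12, crops included, and the job is handed in when it is done.

Besides the shell and the picture viewer there is one more tool, called after "Call:" as name(argument=value, ...) on one line, values as JSON. send_rows: Moves the arm, as the interface text tells. Shift numbers are shares of 60 mm and turn numbers shares of 0.08 rad, none past 1 either way. Its arguments: {"type":"object","properties":{"commands":{"type":"array"},"grip_force":{"type":"number"}},"required":["commands"]}

```bash
ls; mkdir -p pics; cat > h.py <<'E'
import numpy as np, cv2
from workcell import env, eyes, finish_job, finder
def cam(n):
    m=eyes.camera_model(n); K=np.array(m["intrinsics"],float); R=cv2.Rodrigues(np.array(m["rvec"],float))[0]; t=np.array(m["tvec"],float).ravel()
    return K,R,t
def save(n,f): 
    im=eyes.capture(n); cv2.imwrite(f"pics/{f}.png",im[...,::-1]); return im
def proj(n,P):
    K,R,t=cam(n); p=(K@(R@np.atleast_2d(P).T+t[:,None])); return (p[:2]/p[2]).T
def ray(n,px):
    K,R,t=cam(n); d=R.T@np.linalg.solve(K,[px[0],px[1],1]); return -R.T@t, d
def onz(n,px,z):
    c,d=ray(n,px); return c+d*(z-c[2])/d[2]
def tri(pa,pb,a="side",b="top"):
    (c,d),(e,f)=ray(a,pa),ray(b,pb); s=np.linalg.lstsq(np.c_[d,-f],e-c,rcond=None)[0]
    A,B=c+d*s[0],e+f*s[1]; return (A+B)/2,np.linalg.norm(A-B)
E
python3 - <<'E'
from h import *
np.set_printoptions(precision=3,suppress=True)
for n in("side","top"):
    save(n,n+"0"); K,R,t=cam(n); print(n,-R.T@t,R[2])
    for q in("scope_a","scope_a_lens","rest","tray","blue_marker","white_marker","dish","tweezers"):
        print(n,q,[(np.round(d["location"],1).tolist(),round(float(d["conf"]),2)) for d in finder.pinpoint(q,n)])
s=env.sense();print(s["time_s"],s["tool_pos"],s["tool_rot"],s["opening"])
E
```

```text
pics
side [ 0.377 -0.73   0.923] [ 0.151  0.684 -0.713]
side scope_a [([248.7, 166.4], 0.89), ([312.9, 187.1], 0.87), ([321.5, 218.1], 0.72), ([316.9, 142.8], 0.56)]
side scope_a_lens [([298.4, 203.8], 0.95)]
side rest [([299.6, 231.5], 0.73)]
side tray [([317.6, 399.6], 0.57)]
side blue_marker [([303.6, 347.3], 0.9)]
side white_marker [([335.0, 455.8], 0.91)]
side dish [([257.8, 177.2], 0.72)]
side tweezers [([275.5, 408.7], 0.85)]
top [0.278 0.061 1.452] [ 0.176  0.019 -0.984]
top scope_a [([252.7, 210.3], 0.91), ([170.7, 200.3], 0.74), ([295.0, 210.1], 0.57), ([190.5, 265.1], 0.55)]
top scope_a_lens [([295.2, 231.1], 0.93)]
top rest [([456.5, 248.8], 0.59), ([279.5, 232.0], 0.57), ([499.3, 242.9], 0.49)]
top tray [([456.0, 247.0], 0.7)]
top blue_marker [([415.1, 250.4], 0.72)]
top white_marker [([498.1, 242.5], 0.83)]
top dish [([250.7, 260.0], 0.98), ([296.2, 210.9], 0.43)]
top tweezers [([461.5, 277.4], 0.74)]
0.9 [0.18  0.598 0.208] [ 2.522  1.874 -0.   ] 0.9951719021478693
```

```bash
python3 - <<'E'
import cv2,numpy as np
a=cv2.imread("pics/side0.png");b=cv2.imread("pics/top0.png")
cv2.imwrite("pics/v1.png",cv2.resize(a[90:480,130:530],None,fx=1.5,fy=1.5,interpolation=3))
cv2.imwrite("pics/v2.png",cv2.resize(b[140:340,140:540],None,fx=2,fy=2,interpolation=3))
E
```

```text
(no output)
```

View pics/v1.png

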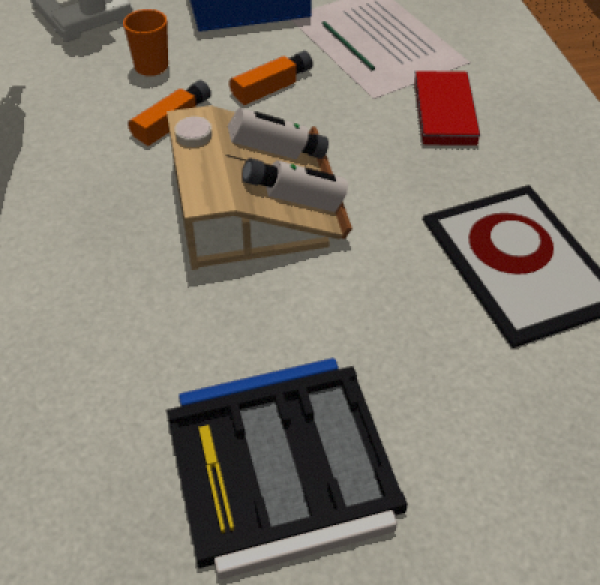

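View pics/v2.png

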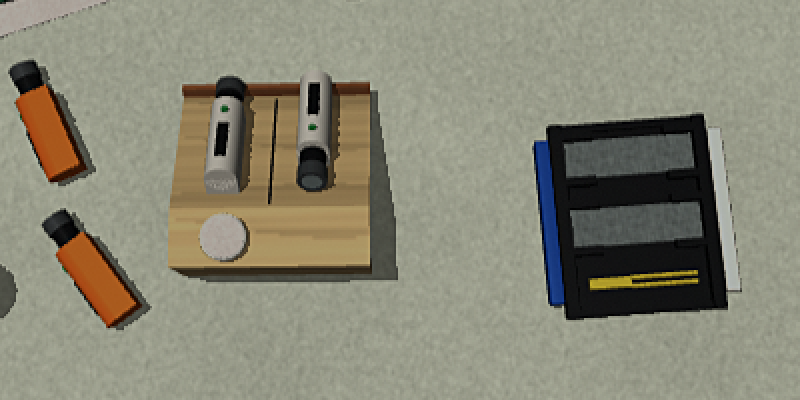

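Two white scopes lie on the rest. In top-view pixels the left one is near (252,205), black lens at the top (down-slope), and the right one near (297,205), lens at the bottom (up-slope). The orange look-alikes at (165,200) and (187,273) are on the desk and stay put. The blue bar is on the left side of the tray, towards +y.

```bash
cat > fit.py <<'E'
from h import *
from scipy.optimize import least_squares
np.set_printoptions(precision=4,suppress=True)
S=lambda u,v:("side",(130+u/1.5,90+v/1.5)); T=lambda u,v:("top",(140+u/2,140+v/2))
def P(p,L): 
    c,s=np.cos(p[2]),np.sin(p[2]); x,y,z=np.array(L)/1000.; return np.array([p[0]+c*x-s*y,p[1]+s*x+c*y,z])
def fit(obs,p0):
    f=lambda p: np.concatenate([(proj(n,P(p,L))[0]-px) for L,(n,px) in obs])
    r=least_squares(f,p0,loss="soft_l1",f_scale=2); print(r.x,"res",np.round(f(r.x).reshape(-1,2),1).tolist()); return r.x
# rest y+ = image right (world -y)
rest=fit([((112,-115,105),T(169,268)),((112,115,105),T(371,267)),((44,-115,105),T(170,206)),((44,115,105),T(371,206)),
 ((112,115,105),S(186,221)),((112,-115,105),S(167,112)),((44,115,105),S(237,212)),((44,-115,105),S(214,108))],[.6,.3,np.pi])
B=[((-118,-95,21),T(548,126)),((-118,95,21),T(704,115)),((118,95,21),T(727,307)),((118,-95,21),T(567,319)),
 ((118,-95,21),S(167,411)),((-118,-95,21),S(355,368)),((-118,95,21),S(407,507)),((118,95,21),S(198,565)),
 ((0,-105,11),("top",(415.1,250.4))),((0,105,11),("top",(498.1,242.5))),((0,-105,11),("side",(303.6,347.3))),((0,105,11),("side",(335,455.8))),
 ((76,0,8),("top",(461.5,277.4)))]
tray=fit(B,[.5,-.3,np.pi])
np.save("fit.npy",[rest,tray])
E
python3 - <<'E'
from fit import *
a=np.deg2rad(28)
def slope(s,y,n): # along-slope from foot (mm), normal height
    return (-106+s*np.cos(a)-n*np.sin(a), y, 25+s*np.sin(a)+n*np.cos(a))
# silhouette of both scopes, compare with pose fit
for n in("side","top"):
    for d in finder.silhouettes("scope_a",n):
        m=d["region"]; ys,xs=np.nonzero(m); print(n,d["location"],d["conf"],m.sum(),xs.min(),xs.max(),ys.min(),ys.max())
    for q in("scope_a_lens","scope_b_lens"): print(q,[(d["location"],d["conf"]) for d in finder.pinpoint(q,n)])
for y in(-52,52):
  for s in (20,95,170):
    w=P(rest,slope(s,y,46)); print(y,s,w,proj("top",w),proj("side",w))
E
```

```text
[0.5283 0.1982 3.1184] res [[0.5, -0.9], [0.8, -1.1], [0.8, 0.4], [0.6, -0.4], [-0.8, -1.5], [0.3, -0.3], [-0.8, -0.4], [-1.1, -1.5]]
[ 0.474  -0.2345  3.1858] res [[1.0, -0.9], [0.8, -1.3], [1.4, -0.5], [1.3, -0.6], [-0.4, -0.3], [-0.5, -0.9], [1.0, -0.8], [-0.9, -1.8], [0.1, 0.3], [3.7, 1.7], [0.1, 0.1], [-0.0, -1.7], [0.2, 1.4]]
side [327.4, 209.8] 0.97 1496 291 361 196 230
side [310.2, 181.1] 0.92 1412 281 348 163 195
side [307.5, 143.3] 0.89 1038 282 337 124 159
side [235.8, 166.2] 0.79 947 215 270 143 186
scope_a_lens [([298.4, 203.8], 0.95)]
scope_b_lens [([332.9, 128.0], 0.95), ([347.1, 188.6], 0.73), ([264.8, 149.2], 0.72)]
top [249.4, 206.2] 0.83 961 242 262 178 236
top [165.2, 204.5] 0.8 1173 145 182 170 230
top [186.6, 274.7] 0.74 1213 161 209 244 302
top [295.3, 203.9] 0.58 1012 288 306 175 235
scope_a_lens [([295.2, 231.1], 0.93)]
scope_b_lens [([165.2, 248.7], 0.95), ([153.2, 172.7], 0.85), ([252.8, 180.1], 0.6)]
-52 20 [0.6394 0.2477 0.075 ] [[256.0205 181.1713]] [[343.7876 179.3972]]
-52 95 [0.5732 0.2492 0.1102] [[253.4751 205.2427]] [[314.7973 171.0443]]
-52 170 [0.507  0.2507 0.1454] [[250.7528 230.9883]] [[284.2234 162.2351]]
52 20 [0.637  0.1437 0.075 ] [[299.6054 180.7204]] [[354.5248 210.1073]]
52 95 [0.5708 0.1452 0.1102] [[298.523  204.8186]] [[324.1212 202.1248]]
52 170 [0.5046 0.1468 0.1454] [[297.3651 230.5958]] [[291.9557 193.6797]]
```

```bash
cat > sil.py <<'E'
from fit import *
from scipy.optimize import minimize
from scipy.spatial.transform import Rotation as Ro
a=np.deg2rad(28)
def model():
    pts=[]
    for x in(-75,35):
        pts+=[(x,-19,0),(x,19,0)]+[(x,19*np.cos(t),27+19*np.sin(t)) for t in np.linspace(0,np.pi,13)]
    b=[(x,17*np.cos(t),21+17*np.sin(t)) for x in(35,75) for t in np.linspace(0,2*np.pi,24)]
    return np.array(pts)/1e3,np.array(b)/1e3
M=model()
def render(n,R,t,f=4):
    K,Rc,tc=cam(n); im=np.zeros((480*f,640*f),np.uint8)
    for m in M:
        h=cv2.convexHull((((proj(n,m@R.T+t)+.5)*f)).astype(np.int32)); cv2.fillConvexPoly(im,h,255)
    return cv2.resize(im,(640,480),interpolation=cv2.INTER_AREA)/255.
def restpose(rest,s,y,yaw):
    # columns: along slope up, y, normal in rest frame
    B=np.array([[np.cos(a),0,-np.sin(a)],[0,1,0],[np.sin(a),0,np.cos(a)]]).T.T
    W=Ro.from_euler("z",rest[2]).as_matrix()
    R=W@B@Ro.from_euler("z",yaw).as_matrix()
    t=W@np.array([-.106+s*np.cos(a),y,.025+s*np.sin(a)])+[rest[0],rest[1],0]
    return R,t
E
python3 - <<'E'
from sil import *
rest,tray=np.load("fit.npy")
def nearest(n,px):
    return min(finder.silhouettes("scope_a",n),key=lambda d:np.hypot(*(np.array(d["location"])-px)))["region"].astype(float)
for nm,(pt,ps,y,yaw) in {"left":((249,206),(310,181),-.052,np.pi),"right":((295,204),(327,210),.052,0.)}.items():
    ms={"top":nearest("top",pt),"side":nearest("side",ps)}
    def c(p):
        R,t=restpose(rest,p[0]/100,p[1]/100,p[2]/10)
        return sum(np.abs(render(n,R,t)-ms[n]).sum()/ms[n].sum() for n in ms)
    r=min((minimize(c,[s,y*100,yaw*10],method="Nelder-Mead",options=dict(xatol=.01,fatol=1e-4,initial_simplex=[[s,y*100,yaw*10],[s+1,y*100,yaw*10],[s,y*100+1,yaw*10],[s,y*100,yaw*10+1]])) for s in(8,9.5)),key=lambda r:r.fun)
    R,t=restpose(rest,r.x[0]/100,r.x[1]/100,r.x[2]/10)
    print(nm,r.fun,r.x,"origin",t,"x",R[:,0],"z",R[:,2]); g=t+R@[-.010,0,.002]; print(" TCP target",g)
    np.save(nm+".npy",np.c_[R,t])
    # image check
    for n in ms: print(n,[np.round(np.array(np.nonzero(q>.5)).mean(1),1) for q in (ms[n],render(n,R,t))])
W=Ro.from_euler("z",tray[2]).as_matrix()
for x in(-.075,.010): print("row",W@[x,0,.006]+[*tray[:2],0])
print("blue dir",W@[0,-1,0],"tool0",Ro.from_rotvec(env.sense()["tool_rot"]).as_matrix())
cs=[cv2.resize(cv2.imread("pics/top0.png")[165:245,230:320],None,fx=5,fy=5,interpolation=3)]
for nm in("left","right"):
    D=np.load(nm+".npy"); 
    for m in M: cv2.polylines(cs[0],[cv2.convexHull(((proj("top",m@D[:,:3].T+D[:,3])-[230,165]+.5)*5).astype(np.int32))],True,(0,255,0) if nm=="left" else (255,0,255),1)
cv2.imwrite("pics/v3.png",cs[0])
E
```

```text
[0.5283 0.1982 3.1184] res [[0.5, -0.9], [0.8, -1.1], [0.8, 0.4], [0.6, -0.4], [-0.8, -1.5], [0.3, -0.3], [-0.8, -0.4], [-1.1, -1.5]]
[ 0.474  -0.2345  3.1858] res [[1.0, -0.9], [0.8, -1.3], [1.4, -0.5], [1.3, -0.6], [-0.4, -0.3], [-0.5, -0.9], [1.0, -0.8], [-0.9, -1.8], [0.1, 0.3], [3.7, 1.7], [0.1, 0.1], [-0.0, -1.7], [0.2, 1.4]]
left 0.13322936465150365 [ 7.6447 -5.8679 31.509 ] origin [0.5681 0.256  0.0609] x [ 0.8829 -0.0112 -0.4695] z [ 0.4693 -0.0109  0.8829]
 TCP target [0.5603 0.2561 0.0674]
top [array([208.9, 252.2]), array([209. , 252.5])]
side [array([179.8, 312.5]), array([179.4, 313. ])]
right 0.12068055308614961 [7.6274 4.5663 0.0823] origin [0.5659 0.1517 0.0608] x [-0.8829  0.0123  0.4695] z [ 0.4693 -0.0109  0.8829]
 TCP target [0.5756 0.1515 0.0579]
top [array([204.4, 296.8]), array([204.9, 296.9])]
side [array([211.9, 327.4]), array([211.8, 327.5])]
row [ 0.5489 -0.2312  0.006 ]
row [ 0.464 -0.235  0.006]
blue dir [-0.0442  0.999   0.    ] tool0 [[ 0.2886  0.9574 -0.    ]
 [ 0.9574 -0.2886 -0.    ]
 [-0.     -0.     -1.    ]]
```

View pics/v3.png

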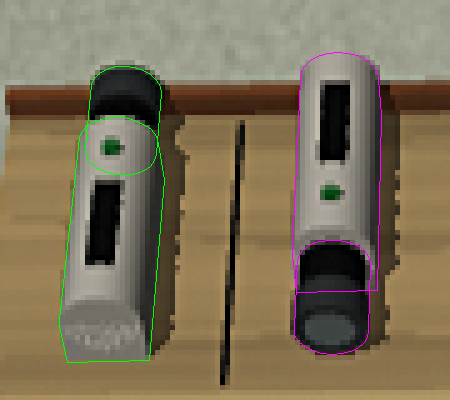

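```bash
cat > go.py <<'E'
from h import *
from scipy.spatial.transform import Rotation as Ro
np.set_printoptions(precision=3,suppress=True)
def to(pos,R=None,rot=None,frm=None):
    s=env.sense(); p0,R0=(s["tool_pos"],Ro.from_rotvec(s["tool_rot"])) if frm is None else frm
    R1=R0 if R is None else Ro.from_matrix(R)
    d=(R1*R0.inv()).as_rotvec()
    print("total units: turn",d/.08,"shift",(np.array(pos)-p0)/.06,"| rows>=",np.linalg.norm(d)/.08,np.linalg.norm(np.array(pos)-p0)/.06)
    return np.array(pos),R1
def frame(x,z): 
    z=np.array(z)/np.linalg.norm(z); x=np.array(x)-z*np.dot(x,z); x/=np.linalg.norm(x); return np.c_[x,np.cross(z,x),z]
E
python3 - <<'E'
from go import *
D=np.load("right.npy");n=D[:,2];g=D[:,3]+D[:,:3]@[-.010,0,.002]
R=frame(-D[:,1],-n); print(R)
f=to(g+n*.16,R)
f=to(g+n*.07,frm=f); f=to(g,frm=f)
E
```

```text
[[ 0.016  0.883 -0.469]
 [ 1.    -0.012  0.011]
 [ 0.004 -0.469 -0.883]]
total units: turn [0.99  6.047 3.402] shift [ 7.839 -7.477 -0.143] | rows>= 7.009085068977779 10.833810135999316
total units: turn [0. 0. 0.] shift [-0.704  0.016 -1.324] | rows>= 0.0 1.5000000000000002
total units: turn [0. 0. 0.] shift [-0.548  0.013 -1.03 ] | rows>= 0.0 1.1666666666666665
```

Call:
send_rows(commands=[[0, 0, 0, 0, 0, 0.5, 1], [0, 0, 0, 0, 0, 0.5, 1], [0.062, 0.378, 0.213, 0.49, -0.467, -0.0, 1], [0.062, 0.378, 0.213, 0.49, -0.467, -0.0, 1], [0.062, 0.378, 0.213, 0.49, -0.467, -0.0, 1], [0.062, 0.378, 0.213, 0.49, -0.467, -0.0, 1], [0.062, 0.378, 0.213, 0.49, -0.467, -0.0, 1], [0.062, 0.378, 0.213, 0.49, -0.467, -0.0, 1], [0.062, 0.378, 0.213, 0.49, -0.467, -0.0, 1], [0.062, 0.378, 0.213, 0.49, -0.467, -0.0, 1], [0.062, 0.378, 0.213, 0.49, -0.467, -0.0, 1], [0.062, 0.378, 0.213, 0.49, -0.467, -0.0, 1], [0.062, 0.378, 0.213, 0.49, -0.467, -0.1, 1], [0.062, 0.378, 0.213, 0.49, -0.467, -0.1, 1], [0.062, 0.378, 0.213, 0.49, -0.467, -0.2, 1], [0.062, 0.378, 0.213, 0.49, -0.467, -0.2, 1], [0.062, 0.378, 0.213, 0.49, -0.467, -0.2, 1], [0.062, 0.378, 0.213, 0.49, -0.467, -0.2, 1], [0, 0, 0, 0, 0, 0, 1], [0, 0, 0, 0, 0, 0, 1]], grip_force=40)

```text
time_s: 3.9
tool_pos: [0.6507, 0.1505, 0.2074]
tool_rot: [-1.959, -1.931, 0.477]
contact_force: [-0.3, 1.2, 1.1]
opening: 0.999
```

```bash
cat > chk.py <<'E'
import sys
from go import *
nm,h,sg=sys.argv[1],float(sys.argv[2]),float(sys.argv[3])
D=np.load(nm+".npy");n=D[:,2];g=D[:,3]+D[:,:3]@[-.010,0,.002]
R=frame(sg*D[:,1],-n)
f=to(g+n*h,R); f=to(g,frm=f); s=env.sense(); print(s["time_s"],s["tool_pos"],s["q"],s["contact_force"],s["opening"])
E
python3 chk.py right .05 -1
```

```text
total units: turn [-0.013 -0.009 -0.004] shift [-0.86   0.008 -1.755] | rows>= 0.01619291743901134 1.9546630522747441
total units: turn [0. 0. 0.] shift [-0.391  0.009 -0.736] | rows>= 0.0 0.8333333333333336
3.9 [0.651 0.151 0.207] [-0.134  0.934 -0.224  0.753  0.026  1.934  1.249] [-0.31   1.226  1.122] 0.999383788855488
```

Call:
send_rows(commands=[[0, 0, 0, -0.215, 0, -0.44, 1], [0, 0, 0, -0.215, 0, -0.44, 1], [0, 0, 0, 0, 0, 0, 1]])

```text
time_s: 4.28
tool_pos: [0.6231, 0.151, 0.1554]
tool_rot: [-1.956, -1.932, 0.48]
contact_force: [0.7, -0.5, -0.5]
opening: 0.996
```

```bash
python3 chk.py right .05 -1
```

```text
total units: turn [-0.003 -0.028 -0.032] shift [-0.4   -0.001 -0.889] | rows>= 0.042422756451859306 0.9749749098400682
total units: turn [0. 0. 0.] shift [-0.391  0.009 -0.736] | rows>= 0.0 0.8333333333333336
4.275 [0.623 0.151 0.155] [-0.123  0.901 -0.229  0.97   0.026  1.753  1.248] [ 0.687 -0.494 -0.522] 0.9964339272628955
```

Call:
send_rows(commands=[[0, 0, 0, -0.2, 0, -0.44, 1], [0, 0, 0, -0.2, 0, -0.45, 1], [0, 0, 0, -0.2, 0, -0.37, 1], [0, 0, 0, -0.19, 0.01, -0.36, 1], [0, 0, 0, 0, 0, 0, 1], [0, 0, 0, 0, 0, 0, 1]])

```text
time_s: 5.03
tool_pos: [0.5791, 0.1513, 0.0596]
tool_rot: [-1.961, -1.933, 0.474]
contact_force: [0.5, 0.3, 0.5]
opening: 0.996
```

```bash
python3 chk.py right 0 -1
```

```text
total units: turn [-0.013  0.037 -0.006] shift [-0.058  0.004 -0.029] | rows>= 0.03964614670088716 0.0652118025409711
total units: turn [0. 0. 0.] shift [0. 0. 0.] | rows>= 0.0 0.0
5.025 [0.579 0.151 0.06 ] [-0.114  0.901 -0.233  1.248  0.031  1.471  1.243] [0.482 0.315 0.533] 0.9962151079068151
```

Call:
send_rows(commands=[[0, 0, 0, 0, 0, 0, -1], [0, 0, 0, 0, 0, 0, -1], [0, 0, 0, 0, 0, 0, -1], [0, 0, 0, 0, 0, 0, -1], [0, 0, 0, 0, 0, 0, -1], [0, 0, 0, 0, 0, 0, -1]])

```text
time_s: 5.78
tool_pos: [0.5783, 0.1508, 0.0584]
tool_rot: [-1.96, -1.932, 0.475]
contact_force: [3.0, 0.6, 5.4]
opening: 0.415
```

Call:
send_rows(commands=[[0, 0, 0, 0.1, 0, 0.18, -1], [0, 0, 0, 0.17, 0, 0.32, -1], [0, 0, 0, 0.23, 0, 0.44, -1], [0, -0.2, 0, 0.2, 0, 0.5, -1], [0, -0.4, 0, 0, 0, 0.6, -1], [0, -0.4, 0, 0, 0, 0.6, -1], [0, 0, 0, 0, 0, 0, -1]])

```text
time_s: 6.65
tool_pos: [0.6207, 0.1512, 0.22]
tool_rot: [-2.01, -1.983, 0.397]
contact_force: [0.5, -0.5, -1.4]
opening: 0.413
```

```bash
python3 - <<'E'
from go import *
s=env.sense();print(s["q"],s["opening"],s["contact_force"])
im=save("side","s1"); t=save("top","t1")
cv2.imwrite("pics/v4.png",np.hstack([cv2.resize(im[60:260,200:420],None,fx=1.8,fy=1.8),cv2.resize(t[100:300,200:420],None,fx=1.8,fy=1.8)])[...,::-1])
E
```

```text
[-0.126  0.794 -0.23   0.987  0.028  1.755  1.237] 0.4128207733814701 [ 0.5   -0.483 -1.431]
```

View pics/v4.png

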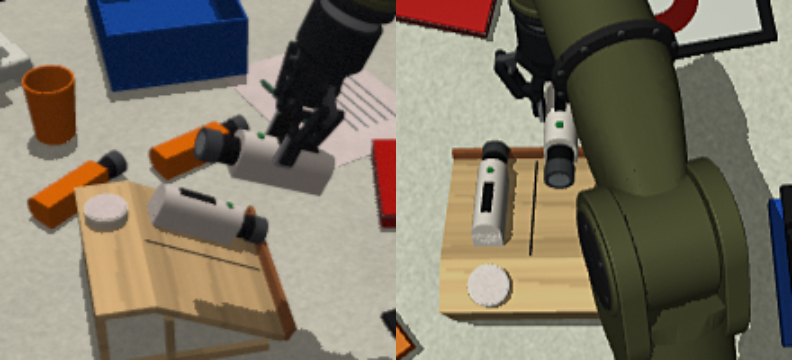

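```bash
cat > place.py <<'E'
import sys
from go import *
nm,sg,row=sys.argv[1],float(sys.argv[2]),float(sys.argv[3]); gp=np.array(eval(sys.argv[4])); 
D=np.load(nm+".npy"); o=D[:,:3].T@(gp-D[:,3]); print("grasp in obj",o); o[1]=0
tray=np.load("fit.npy")[1]; W=Ro.from_euler("z",tray[2]).as_matrix()
Ro_=np.c_[W@[0,-1,0],W@[1,0,0],[0,0,1]]
t=W@[row,0,.006]+[*tray[:2],0]; g=t+Ro_@o
R=frame(sg*Ro_[:,1],[0,0,-1]); print("place TCP",g)
for h in (.16,.04,0.001): f=to(g+[0,0,h],R,frm=None if h==.16 else f)
s=env.sense(); print(s["time_s"],s["tool_pos"],s["q"],s["contact_force"],s["opening"])
E
python3 place.py right -1 -.075 "[0.5783,.1508,.0584]"
```

```text
grasp in obj [-0.012  0.001  0.004]
place TCP [ 0.549 -0.243  0.01 ]
total units: turn [ -3.971  -3.991 -18.62 ] shift [-1.167 -6.564 -0.771] | rows>= 19.45221332699901 6.711198601720216
total units: turn [0. 0. 0.] shift [ 0.  0. -2.] | rows>= 0.0 2.0000000000000004
total units: turn [0. 0. 0.] shift [ 0.    0.   -0.65] | rows>= 0.0 0.6500000000000001
6.75 [0.62  0.151 0.216] [-0.126  0.799 -0.229  0.991  0.029  1.753  1.237] [ 0.339  0.213 -2.463] 0.41603175521854413
```

Call:
send_rows(commands=[[-0.142, -0.1425, -0.665, -0.0417, -0.2344, 0.05, -1], [-0.142, -0.1425, -0.665, -0.0417, -0.2344, 0.05, -1], [-0.142, -0.1425, -0.665, -0.0417, -0.2344, 0.05, -1], [-0.142, -0.1425, -0.665, -0.0417, -0.2344, 0.05, -1], [-0.142, -0.1425, -0.665, -0.0417, -0.2344, 0, -1], [-0.142, -0.1425, -0.665, -0.0417, -0.2344, 0, -1], [-0.142, -0.1425, -0.665, -0.0417, -0.2344, 0, -1], [-0.142, -0.1425, -0.665, -0.0417, -0.2344, 0, -1], [-0.142, -0.1425, -0.665, -0.0417, -0.2344, 0, -1], [-0.142, -0.1425, -0.665, -0.0417, -0.2344, 0, -1], [-0.142, -0.1425, -0.665, -0.0417, -0.2344, 0, -1], [-0.142, -0.1425, -0.665, -0.0417, -0.2344, 0, -1], [-0.142, -0.1425, -0.665, -0.0417, -0.2344, 0, -1], [-0.142, -0.1425, -0.665, -0.0417, -0.2344, 0, -1], [-0.142, -0.1425, -0.665, -0.0417, -0.2344, 0, -1], [-0.142, -0.1425, -0.665, -0.0417, -0.2344, 0, -1], [-0.142, -0.1425, -0.665, -0.0417, -0.2344, 0, -1], [-0.142, -0.1425, -0.665, -0.0417, -0.2344, 0, -1], [-0.142, -0.1425, -0.665, -0.0417, -0.2344, 0, -1], [-0.142, -0.1425, -0.665, -0.0417, -0.2344, 0, -1]])

```text
time_s: 9.25
tool_pos: [0.5694, -0.1315, 0.2282]
tool_rot: [-2.965, -0.705, 0.134]
contact_force: [0.6, -0.1, -1.7]
opening: 0.417
```

Call:
send_rows(commands=[[-0.142, -0.1425, -0.665, -0.0417, -0.2344, -0.12, -1], [-0.142, -0.1425, -0.665, -0.0417, -0.2344, -0.12, -1], [-0.142, -0.1425, -0.665, -0.0417, -0.2344, -0.12, -1], [-0.142, -0.1425, -0.665, -0.0417, -0.2344, -0.12, -1], [-0.142, -0.1425, -0.665, -0.0417, -0.2344, -0.12, -1], [-0.142, -0.1425, -0.665, -0.0417, -0.2344, -0.12, -1], [-0.142, -0.1425, -0.665, -0.0417, -0.2344, -0.12, -1], [-0.142, -0.1425, -0.665, -0.0417, -0.2344, -0.12, -1], [0, 0, 0, 0, 0, 0, -1], [0, 0, 0, 0, 0, 0, -1]])

```text
time_s: 10.5
tool_pos: [0.55, -0.2426, 0.1707]
tool_rot: [3.141, 0.071, 0.001]
contact_force: [-0.1, 1.4, -1.7]
opening: 0.416
```

```bash
python3 place.py right -1 -.075 "[0.5783,.1508,.0584]"
```

```text
grasp in obj [-0.012  0.001  0.004]
place TCP [ 0.549 -0.243  0.01 ]
total units: turn [ 0.     0.006 -0.012] shift [-0.008 -0.013 -0.016] | rows>= 0.013241796387729779 0.022088168271174692
total units: turn [0. 0. 0.] shift [ 0.  0. -2.] | rows>= 0.0 2.0000000000000004
total units: turn [0. 0. 0.] shift [ 0.    0.   -0.65] | rows>= 0.0 0.6500000000000001
10.5 [ 0.55  -0.243  0.171] [ 0.243  0.504  0.209  1.626 -0.118  1.024  0.533] [-0.064  1.359 -1.737] 0.4160546071980549
```

Call:
send_rows(commands=[[0, 0, 0, 0, 0, -0.4, -1], [0, 0, 0, 0, 0, -0.5, -1], [0, 0, 0, 0, 0, -0.5, -1], [0, 0, 0, 0, 0, -0.4, -1], [0, 0, 0, 0, -0.01, -0.2, -1], [0, 0, 0, 0, 0, 0, -1]])

```text
time_s: 11.25
tool_pos: [0.5496, -0.2434, 0.0503]
tool_rot: [3.141, 0.07, -0.001]
contact_force: [-0.6, -0.3, -1.6]
opening: 0.417
```

```bash
cat > ov.py <<'E'
import sys
from sil import *
# overlay predicted outline of held scope: args name grasp_in_obj sign out
o=np.array(eval(sys.argv[1])); sg=float(sys.argv[2]); out=sys.argv[3]
s=env.sense(); Rt=Ro.from_rotvec(s["tool_rot"]).as_matrix(); print(s["tool_pos"],s["contact_force"])
oz=-Rt[:,2]; oy=sg*Rt[:,0]; ox=np.cross(oy,oz); R=np.c_[ox,oy,oz]; t=s["tool_pos"]-R@o
tray=np.load("fit.npy")[1]; W=Ro.from_euler("z",tray[2]).as_matrix()
v=[]
for n,(x0,y0) in(("side",(210,310)),("top",(390,180))):
    im=eyes.capture(n)[y0:y0+150,x0:x0+ (180 if n=="side" else 130)].copy(); im=cv2.resize(im,None,fx=2.5,fy=2.5,interpolation=3)
    for m in M: cv2.polylines(im,[cv2.convexHull(((proj(n,m@R.T+t)-[x0,y0]+.5)*2.5).astype(np.int32))],True,(0,255,0),1)
    for rx in(-.075,.01):
        L=np.array([(rx+a,b,.006) for a,b in((-.023,-.08),(.023,-.08),(.023,.08),(-.023,.08))])@W.T+[*tray[:2],0]
        cv2.polylines(im,[((proj(n,L)-[x0,y0]+.5)*2.5).astype(np.int32)],True,(255,0,255),1)
    v.append(im)
cv2.imwrite(f"pics/{out}.png",np.hstack(v)[...,::-1])
E
python3 ov.py "[-.012,0,.004]" -1 v5 | tail -1
```

```text
[ 0.5496 -0.2434  0.0503] [-0.6435 -0.3125 -1.5869]
```

View pics/v5.png

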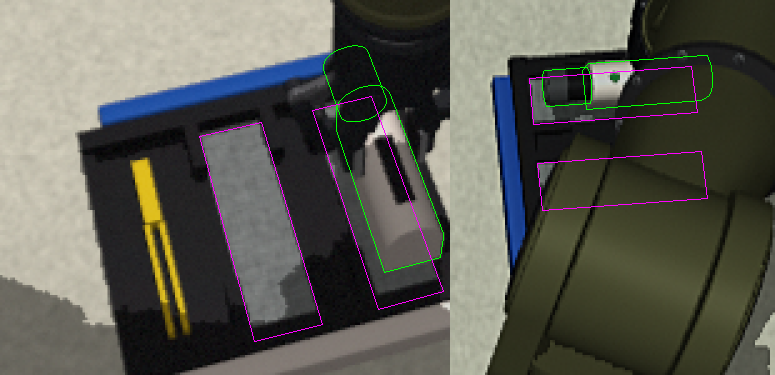

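Call:
send_rows(commands=[[0, 0, 0, 0, 0, -0.2, -1], [0, 0, 0, 0, 0, -0.2, -1], [0, 0, 0, 0, 0, -0.12, -1], [0, 0, 0, 0, 0, -0.06, -1], [0, 0, 0, 0, 0, -0.04, -1], [0, 0, 0, 0, 0, -0.02, -1], [0, 0, 0, 0, 0, 0, -1]])

```text
time_s: 12.22
tool_pos: [0.5496, -0.2437, 0.0123]
tool_rot: [3.14, 0.069, 0.0]
contact_force: [-0.5, 0.3, -1.7]
opening: 0.414
```

Call:
send_rows(commands=[[0, 0, 0, 0, 0, -0.03, -1], [0, 0, 0, 0, 0, -0.02, -1], [0, 0, 0, 0, 0, 0, -1]])

```text
time_s: 12.6
tool_pos: [0.5497, -0.2439, 0.0103]
tool_rot: [3.14, 0.069, 0.002]
contact_force: [-2.1, 0.9, 7.4]
opening: 0.413
```

Call:
send_rows(commands=[[0, 0, 0, 0, 0, 0, 0.3], [0, 0, 0, 0, 0, 0, 0.3], [0, 0, 0, 0, 0, 0, 0.3], [0, 0, 0, 0, 0, 0, 0.3], [0, 0, 0, 0, 0, 0.2, 0.3], [0, 0, 0, 0, 0, 0.3, 0.3], [0, 0, 0, 0, 0, 0.5, 0.3], [0, 0, 0, 0, 0, 0.7, 0.3], [0, 0, 0, 0, 0, 0.7, 0.3], [0, 0, 0, 0, 0, 0.7, 0.5], [0, 0, 0, 0, 0, 0.5, 1], [0, 0, 0, 0, 0, 0, 1]])

```text
time_s: 14.1
tool_pos: [0.5507, -0.2445, 0.2287]
tool_rot: [3.138, 0.069, 0.009]
contact_force: [-0.3, 0.3, 0.3]
opening: 0.998
```

```bash
python3 chk.py left .17 1
```

```text
total units: turn [ 4.703  4.861 18.515] shift [ 1.489  8.313 -0.188] | rows>= 19.711613432622407 8.447107796876997
total units: turn [0. 0. 0.] shift [-1.33   0.031 -2.502] | rows>= 0.0 2.833333333333334
14.1 [ 0.551 -0.245  0.229] [ 0.237  0.456  0.222  1.54  -0.106  1.152  0.523] [-0.255  0.304  0.292] 0.9984263195965976
```

```bash
python3 chk.py left .13 -1
```

```text
total units: turn [ -4.773   4.825 -19.934] shift [ 1.177  8.32  -0.776] | rows>= 21.05777604327308 8.43846959469353
total units: turn [0. 0. 0.] shift [-1.017  0.024 -1.913] | rows>= 0.0 2.166666666666667
14.1 [ 0.551 -0.245  0.229] [ 0.237  0.456  0.222  1.54  -0.106  1.152  0.523] [-0.255  0.304  0.292] 0.9984263195965976
```

Call:
send_rows(commands=[[-0.17, 0.172, -0.712, 0.042, 0.297, 0, 1], [-0.17, 0.172, -0.712, 0.042, 0.297, 0, 1], [-0.17, 0.172, -0.712, 0.042, 0.297, 0, 1], [-0.17, 0.172, -0.712, 0.042, 0.297, 0, 1], [-0.17, 0.172, -0.712, 0.042, 0.297, 0, 1], [-0.17, 0.172, -0.712, 0.042, 0.297, 0, 1], [-0.17, 0.172, -0.712, 0.042, 0.297, 0, 1], [-0.17, 0.172, -0.712, 0.042, 0.297, 0, 1], [-0.17, 0.172, -0.712, 0.042, 0.297, 0, 1], [-0.17, 0.172, -0.712, 0.042, 0.297, 0, 1], [-0.17, 0.172, -0.712, 0.042, 0.297, 0, 1], [-0.17, 0.172, -0.712, 0.042, 0.297, 0, 1], [-0.17, 0.172, -0.712, 0.042, 0.297, 0, 1], [-0.17, 0.172, -0.712, 0.042, 0.297, 0, 1], [-0.17, 0.172, -0.712, 0.042, 0.297, 0, 1], [-0.17, 0.172, -0.712, 0.042, 0.297, 0, 1], [-0.17, 0.172, -0.712, 0.042, 0.297, 0, 1], [-0.17, 0.172, -0.712, 0.042, 0.297, 0, 1], [-0.17, 0.172, -0.712, 0.042, 0.297, 0, 1], [-0.17, 0.172, -0.712, 0.042, 0.297, 0, 1]])

```text
time_s: 16.6
tool_pos: [0.5996, 0.1133, 0.2244]
tool_rot: [2.433, -1.509, -0.388]
contact_force: [-0.3, 0.3, -0.3]
opening: 1.003
```

Call:
send_rows(commands=[[-0.17, 0.172, -0.712, 0.042, 0.297, -0.097, 1], [-0.17, 0.172, -0.712, 0.042, 0.297, -0.097, 1], [-0.17, 0.172, -0.712, 0.042, 0.297, -0.097, 1], [-0.17, 0.172, -0.712, 0.042, 0.297, -0.097, 1], [-0.17, 0.172, -0.712, 0.042, 0.297, -0.097, 1], [-0.17, 0.172, -0.712, 0.042, 0.297, -0.097, 1], [-0.17, 0.172, -0.712, 0.042, 0.297, -0.097, 1], [-0.17, 0.172, -0.712, 0.042, 0.297, -0.097, 1], [0, 0, 0, 0, 0, 0, 1], [0, 0, 0, 0, 0, 0, 1]])

```text
time_s: 17.85
tool_pos: [0.62, 0.2543, 0.1785]
tool_rot: [1.941, -1.969, -0.497]
contact_force: [0.3, 0.1, -0.2]
opening: 0.999
```

```bash
python3 chk.py left .06 -1
```

```text
total units: turn [-0.055  0.043  0.022] shift [-0.527  0.018 -0.969] | rows>= 0.07313310931763808 1.1032163127593615
total units: turn [0. 0. 0.] shift [-0.469  0.011 -0.883] | rows>= 0.0 0.9999999999999997
17.85 [0.62  0.254 0.178] [-0.502  0.97   0.529  0.848 -0.505  1.89  -1.7  ] [ 0.257  0.122 -0.19 ] 0.9988947249400416
```

Call:
send_rows(commands=[[-0.02, 0.02, 0.01, -0.17, 0.01, -0.32, 1], [-0.02, 0.02, 0.01, -0.18, 0.01, -0.33, 1], [0, 0, 0, -0.18, 0.01, -0.32, 1], [0, 0, 0, -0.18, 0, -0.34, 1], [0, 0, 0, -0.17, 0, -0.32, 1], [0, 0, 0, -0.12, 0, -0.22, 1], [0, 0, 0, 0, 0, 0, 1], [0, 0, 0, 0, 0, 0, 1]])

```text
time_s: 18.85
tool_pos: [0.5609, 0.2568, 0.0684]
tool_rot: [1.939, -1.967, -0.495]
contact_force: [0.3, -0.4, -0.2]
opening: 1.004
```

```bash
python3 chk.py left 0 -1
```

```text
total units: turn [-0.025  0.024  0.008] shift [-0.01  -0.013 -0.018] | rows>= 0.035853770054319306 0.024361464791470847
total units: turn [0. 0. 0.] shift [0. 0. 0.] | rows>= 0.0 0.0
18.85 [0.561 0.257 0.068] [-0.588  0.96   0.524  1.212 -0.508  1.576 -1.61 ] [ 0.295 -0.45  -0.179] 1.0041633253875677
```

Close, then lift along the normal and untilt.

Call:
send_rows(commands=[[0, 0, 0, 0, 0, 0, -1], [0, 0, 0, 0, 0, 0, -1], [0, 0, 0, 0, 0, 0, -1], [0, 0, 0, 0, 0, 0, -1], [0, 0, 0, 0, 0, 0, -1], [0, 0, 0, 0, 0, 0, -1]])

```text
time_s: 19.6
tool_pos: [0.5607, 0.257, 0.0681]
tool_rot: [1.939, -1.967, -0.495]
contact_force: [2.9, 0.0, 5.0]
opening: 0.414
```

Call:
send_rows(commands=[[0, 0, 0, 0.1, 0, 0.18, -1], [0, 0, 0, 0.17, 0, 0.32, -1], [0, 0, 0, 0.23, 0, 0.44, -1], [0, -0.2, 0, 0.2, 0, 0.5, -1], [0, -0.4, 0, 0, 0, 0.6, -1], [0, -0.4, 0, 0, 0, 0.6, -1], [0, 0, 0, 0, 0, 0, -1]])

```text
time_s: 20.48
tool_pos: [0.6031, 0.2571, 0.2299]
tool_rot: [1.992, -2.018, -0.421]
contact_force: [-0.5, -0.6, -1.5]
opening: 0.416
```

```bash
python3 place.py left -1 .010 "[.5608,.2565,.0675]"
```

```text
grasp in obj [-0.01   0.     0.002]
place TCP [ 0.464 -0.245  0.008]
total units: turn [ 3.95  -4.008 20.045] shift [-2.311 -8.361 -1.025] | rows>= 20.819925866367758 8.734464660292561
total units: turn [0. 0. 0.] shift [ 0.  0. -2.] | rows>= 0.0 2.0000000000000004
total units: turn [0. 0. 0.] shift [ 0.    0.   -0.65] | rows>= 0.0 0.65
20.475 [0.603 0.257 0.23 ] [-0.557  0.857  0.558  0.934 -0.476  1.843 -1.701] [-0.46  -0.561 -1.483] 0.4164486688111633
```

Call:
send_rows(commands=[[0.141, -0.143, 0.716, -0.0825, -0.2986, 0, -1], [0.141, -0.143, 0.716, -0.0825, -0.2986, 0, -1], [0.141, -0.143, 0.716, -0.0825, -0.2986, 0, -1], [0.141, -0.143, 0.716, -0.0825, -0.2986, 0, -1], [0.141, -0.143, 0.716, -0.0825, -0.2986, 0, -1], [0.141, -0.143, 0.716, -0.0825, -0.2986, 0, -1], [0.141, -0.143, 0.716, -0.0825, -0.2986, 0, -1], [0.141, -0.143, 0.716, -0.0825, -0.2986, 0, -1], [0.141, -0.143, 0.716, -0.0825, -0.2986, 0, -1], [0.141, -0.143, 0.716, -0.0825, -0.2986, 0, -1], [0.141, -0.143, 0.716, -0.0825, -0.2986, 0, -1], [0.141, -0.143, 0.716, -0.0825, -0.2986, 0, -1], [0.141, -0.143, 0.716, -0.0825, -0.2986, 0, -1], [0.141, -0.143, 0.716, -0.0825, -0.2986, 0, -1], [0.141, -0.143, 0.716, -0.0825, -0.2986, 0, -1], [0.141, -0.143, 0.716, -0.0825, -0.2986, 0, -1], [0.141, -0.143, 0.716, -0.0825, -0.2986, 0, -1], [0.141, -0.143, 0.716, -0.0825, -0.2986, 0, -1], [0.141, -0.143, 0.716, -0.0825, -0.2986, 0, -1], [0.141, -0.143, 0.716, -0.0825, -0.2986, 0, -1]])

```text
time_s: 22.98
tool_pos: [0.5023, -0.1017, 0.2252]
tool_rot: [2.98, -0.625, -0.144]
contact_force: [0.5, 0.4, -1.2]
opening: 0.419
```

Call:
send_rows(commands=[[0.141, -0.143, 0.716, -0.0825, -0.2986, -0.128, -1], [0.141, -0.143, 0.716, -0.0825, -0.2986, -0.128, -1], [0.141, -0.143, 0.716, -0.0825, -0.2986, -0.128, -1], [0.141, -0.143, 0.716, -0.0825, -0.2986, -0.128, -1], [0.141, -0.143, 0.716, -0.0825, -0.2986, -0.128, -1], [0.141, -0.143, 0.716, -0.0825, -0.2986, -0.128, -1], [0.141, -0.143, 0.716, -0.0825, -0.2986, -0.128, -1], [0.141, -0.143, 0.716, -0.0825, -0.2986, -0.128, -1], [0, 0, 0, 0, 0, 0, -1], [0, 0, 0, 0, 0, 0, -1]])

```text
time_s: 24.22
tool_pos: [0.4636, -0.2438, 0.1643]
tool_rot: [3.136, 0.067, 0.001]
contact_force: [0.9, 0.1, -1.3]
opening: 0.417
```

```bash
python3 place.py left -1 .010 "[.5607,.257,.0681]"; python3 ov.py "[-.010,0,.0025]" -1 v6 | tail -1
```

```text
grasp in obj [-0.01   0.001  0.003]
place TCP [ 0.464 -0.245  0.009]
total units: turn [0.064 0.006 0.022] shift [ 0.015 -0.019  0.076] | rows>= 0.06784954957883034 0.08002742318254566
total units: turn [0. 0. 0.] shift [ 0.  0. -2.] | rows>= 0.0 2.0
total units: turn [0. 0. 0.] shift [ 0.    0.   -0.65] | rows>= 0.0 0.6500000000000001
24.225 [ 0.464 -0.244  0.164] [ 0.251  0.4    0.261  1.838 -0.122  0.917  0.609] [ 0.865  0.124 -1.329] 0.4173558979026406
[ 0.4636 -0.2438  0.1643] [ 0.8653  0.1245 -1.3295]
```

View pics/v6.png

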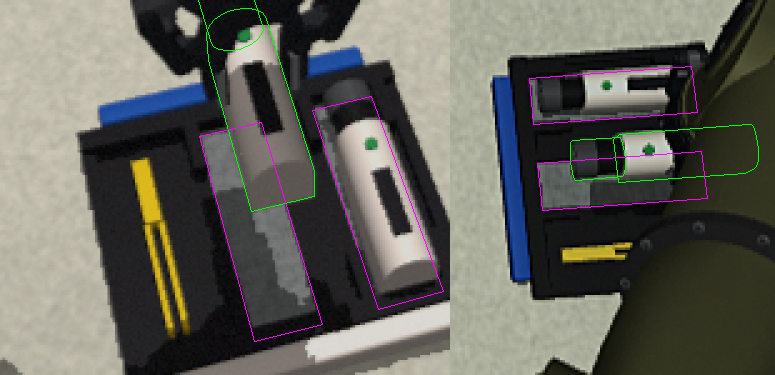

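Call:
send_rows(commands=[[0.03, 0, 0.01, 0, -0.01, -0.4, -1], [0.03, 0, 0.01, 0, -0.01, -0.5, -1], [0, 0, 0, 0, 0, -0.5, -1], [0, 0, 0, 0, 0, -0.4, -1], [0, 0, 0, 0, 0, -0.25, -1], [0, 0, 0, 0, 0, -0.2, -1], [0, 0, 0, 0, 0, -0.12, -1], [0, 0, 0, 0, 0, -0.06, -1], [0, 0, 0, 0, 0, -0.04, -1], [0, 0, 0, 0, 0, -0.03, -1], [0, 0, 0, 0, 0, 0, -1]])

```text
time_s: 25.7
tool_pos: [0.4636, -0.2459, 0.0147]
tool_rot: [3.139, 0.07, 0.002]
contact_force: [-0.4, 0.3, -0.3]
opening: 0.417
```

Call:
send_rows(commands=[[0, 0, 0, 0, 0, -0.04, -1], [0, 0, 0, 0, 0, -0.03, -1], [0, 0, 0, 0, 0, 0, -1]])

```text
time_s: 26.08
tool_pos: [0.4634, -0.2458, 0.0102]
tool_rot: [3.14, 0.07, 0.002]
contact_force: [0.3, 0.2, -1.4]
opening: 0.417
```

Call:
send_rows(commands=[[0, 0, 0, 0, 0, -0.02, -1], [0, 0, 0, 0, 0, -0.02, -1], [0, 0, 0, 0, 0, 0, -1]])

```text
time_s: 26.45
tool_pos: [0.4637, -0.2459, 0.0094]
tool_rot: [3.14, 0.07, 0.004]
contact_force: [-2.3, 2.6, 17.2]
opening: 0.418
```

Contact with the floor. Release and retreat.

Call:
send_rows(commands=[[0, 0, 0, 0, 0, 0.01, 0.3], [0, 0, 0, 0, 0, 0, 0.3], [0, 0, 0, 0, 0, 0, 0.3], [0, 0, 0, 0, 0, 0, 0.3], [0, 0, 0, 0, 0, 0.2, 0.3], [0, 0, 0, 0, 0, 0.3, 0.3], [0, 0, 0, 0, 0, 0.5, 0.3], [0, 0, 0, 0, 0, 0.7, 0.3], [0, 0, 0, 0, 0.5, 0.7, 0.3], [0, 0, 0, 0, 0.7, 0.5, 0.5], [0, 0, 0, 0, 0.7, 0, 0.5], [0, 0, 0, 0, 0.7, 0, 0.5], [0, 0, 0, 0, 0.7, 0, 0.5], [0, 0, 0, 0, 0, 0, 0.5]])

```text
time_s: 28.2
tool_pos: [0.4635, -0.0444, 0.1833]
tool_rot: [-3.14, -0.079, -0.003]
contact_force: [0.5, -0.1, -0.3]
opening: 0.75
```

```bash
python3 - <<'E'
from go import *
s=env.sense();print(s["time_s"],s["contact_force"],s["opening"])
im=save("side","s2"); t=save("top","t2")
cv2.imwrite("pics/v7.png",np.hstack([cv2.resize(im[150:480,190:420],(400,574)),cv2.resize(t[140:370,230:530],None,fx=1.3,fy=1.3).copy() if 0 else cv2.resize(t[140:484,280:520],(400,567))[:574] if 0 else np.pad(cv2.resize(t[140:340,220:520],(400,267)),((0,307),(0,0),(0,0)))])[...,::-1])
E
```

```text
28.2 [ 0.454 -0.106 -0.315] 0.7497241446064303
```

View pics/v7.png

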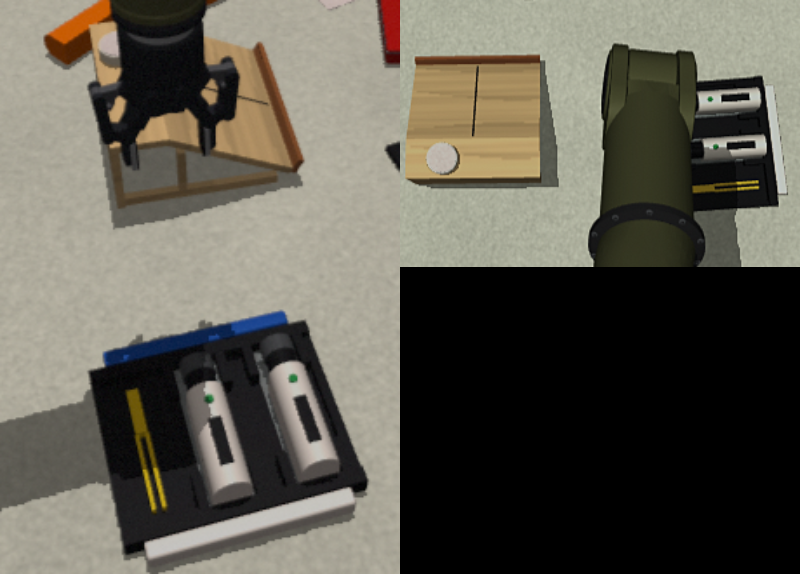

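```bash
python3 - <<'E' | tail -4
from sil import *
tray=np.load("fit.npy")[1]; W=Ro.from_euler("z",tray[2]).as_matrix(); R=np.c_[W@[0,-1,0],W@[1,0,0],[0,0,1]]
eyes.capture("side"); ds=finder.silhouettes("scope_a","side")
for rx in(-.075,.01):
  b=[]
  for z in(.006,.012,.018):
    m=render("side",R,W@[rx,0,z]+[*tray[:2],0])>.5
    b.append(max(round(float((m&d["region"]).sum()/(m|d["region"]).sum()),3) for d in ds))
  print(rx,b)
E
```

```text
[0.5283 0.1982 3.1184] res [[0.5, -0.9], [0.8, -1.1], [0.8, 0.4], [0.6, -0.4], [-0.8, -1.5], [0.3, -0.3], [-0.8, -0.4], [-1.1, -1.5]]
[ 0.474  -0.2345  3.1858] res [[1.0, -0.9], [0.8, -1.3], [1.4, -0.5], [1.3, -0.6], [-0.4, -0.3], [-0.5, -0.9], [1.0, -0.8], [-0.9, -1.8], [0.1, 0.3], [3.7, 1.7], [0.1, 0.1], [-0.0, -1.7], [0.2, 1.4]]
-0.075 [0.929, 0.907, 0.851]
0.01 [0.904, 0.88, 0.85]
```

The outline fit is best at floor height for both scopes, so they are seated.

```bash
python3 -c "
from workcell import finish_job; print(finish_job())"
```

```text
the job is handed in; nothing more can be done
None
```

Both white microscopes are off the rest and in the tray, one in each wide row. They lie flat side down with the lens end towards the blue bar. I lowered each until the wrist felt the row floor (about 9 N for the first, 19 N for the second) before letting go.

**Last checks:**
- **Pictures:** the final pictures show both seated, the dish and tweezers apparently where they started, and the gripper clear. The robot arm hid part of the tray in the top view, so the lens ends were checked in the side view.
- **Outline fit:** the side-view outlines fit best at floor height, with overlaps of 0.93 and 0.90.
- **Time:** it took about 28 s of the 59 s allowed.

No check failed or disagreed. One joint came close to its limit (1.934 of 1.96 rad) on the first approach, but no reading I took was over it.

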